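Hang a lamp head on the spring-balanced arm beside the microscope

TASK

Pick up the lamp head that stands on the bench by its orange grip and hang it in the open fork of the spring-balanced arm: neck in the slot, collar seated behind the yellow stops. Do not press hard or drive the arm to its bottom stop; keep hold while the arm sinks under the lamp's weight and let go only once the arm carries the lamp and has settled, so that it stays still and does not jump up or down when you release. Leave the lamp hanging there and the dish, eyepiece and mouse where they are.

Things in the scene. Friction and masses are not known exactly. Their poses are not given: they have to be found in the camera images.
- lamp_grip (a point): Centre of the lamp's orange square grip, 24 x 24 mm and 52 mm tall (123 to 175 mm above the lamp's underside, this point at 149 mm); x and y square to the grip's faces, z up.
- lamp_collar (a point): Centre of the underside of the lamp's round collar (42 mm across, 8 mm thick, lower edge bevelled to 34 mm), 34 mm below the centre of the grip and 115 mm above the lamp's underside; axes as the grip.
- fork_seat (a point): Point on the fork's flat top where the centre of the collar's underside must rest, about 0.28 m above the bench while empty. z up; the slot runs along x, open to this frame's -x (away from the stand). Enter from -x with the collar 12 to 25 mm above the seat, then lower it behind the yellow stops (22 to 31 mm to -x, 8 mm high). The neck has 3 mm of play sideways, 3.5 mm along the slot.
- balance_arm (a joint): Angle in rad of the arm, 220 mm long between pivots: about 0 while empty, growing as the fork sinks (about 2.2 mm per 0.01 rad); the empty arm points 0.25 rad above level; a linkage keeps the fork level, and as it sinks it also swings outward to -x of the seat by up to 7 mm. A damped spring carries it: it sinks about 11 mm per newton (some 25 to 105 mm under the lamp). Bottom stop at 0.62.
- stand: White stand that carries the arm: round foot 124 mm across, steel column and white head, 240 mm tall, fixed to the bench. Origin at the centre of the foot's underside; the arm points along its -x, the fork's seat 271 mm out.
- petri_dish: Bystander: clear, pale round dish with lid, 92 mm across, 17 mm high; origin at the centre of its underside.
- eyepiece: Bystander: black microscope eyepiece standing upright, 52 mm across, 66 mm high; origin at the centre of its underside.
- mouse: Bystander: grey computer mouse, 100 x 58 mm, 31 mm high; origin at the centre of its underside.
- lamp: Lamp head, round, 175 mm tall, 0.25 to 0.93 kg (differs each time), standing upright on the bench. From below: black finned housing with white ends, 60 mm across and 70 mm high; steel neck 14 mm across up to 115 mm; white collar up to 123 mm; orange grip up to 175 mm. Origin at the centre of its underside.
- fork: Fork at the free end of the white arm: two level aluminium prongs 10 mm thick, slot 20 mm wide between them, a yellow stop standing on each prong near its end and yellow flared lips that end 52 mm to -x of the seat. Origin at its pivot on the arm, 58 mm to +x of the seat and 10 mm below it; axes as the seat.
Mind the look-alikes: they are no part of the job. What is shaped like the lamp but pink is not meant.

How it is judged:
On the way, in this order (a step that is already met when the one before it is completed fails the run):
1. the lamp is lifted clear of the bench in the gripper (height (world z) of lamp_collar above 0.15 m and contact force between the fingers and lamp above 0.5 N and contact force between lamp and fork below 0.1 N), for 0.2 s.
2. still held, the lamp sits in the fork, the arm has sunk under it and is still (horizontal distance between lamp_collar and fork_seat below 0.008 m and z of lamp_collar in the frame of fork_seat between -0.003 and 0.003 m and velocity of joint balance_arm between -0.06 and 0.06 rad/s and value of joint balance_arm above 0.08 rad and contact force between the fingers and lamp above 0.5 N and contact force between lamp and fork above 1 N), for 0.2 s.
At the end, for the whole second after the job is handed in: The lamp hangs upright (within 0.12 rad) in the fork, the collar's underside within 8 mm of the seat centre sideways and 3 mm in height, released, with the arm sunk (joint above 0.08 rad) and at rest (horizontal distance between lamp_collar and fork_seat below 0.008 m and z of lamp_collar in the frame of fork_seat between -0.003 and 0.003 m and velocity of joint balance_arm between -0.05 and 0.05 rad/s and value of joint balance_arm above 0.08 rad and angle between lamp_collar's own z axis and vertical below 0.12 rad and linear speed of lamp below 0.02 m/s and contact force between the fingers and lamp below 0.05 N); the robot touches nothing.
It fails at once if released before the arm had settled: the arm moves by itself (faster than 0.22 rad/s) with the lamp in the fork and no longer held (contact force between the fingers and lamp below 0.05 N and distance between lamp_collar and fork_seat below 0.03 m and (velocity of joint balance_arm above 0.22 rad/s or velocity of joint balance_arm below -0.22 rad/s)).
It fails at once if the lamp is forced against the fork with more than 25 N (contact force between lamp and fork above 25 N).
It fails at once if the arm is driven down to its bottom stop (joint beyond 0.58 rad) (value of joint balance_arm above 0.58 rad).
It fails at once if a bystander (dish, eyepiece or mouse) is moved by more than 20 mm (distance of any of petri_dish, eyepiece, mouse from where it was at the start of the episode above 0.02 m).
It also fails if it takes over 67 s, if anything falls off the work surface, if the arm or the gripper's body presses on something with over 40 N, if the wrist force passes 120 N, or if a joint passes its speed limit or range.

ROBOT

A 6-joint arm with a two-finger parallel gripper is mounted at the origin on the work surface. World frame = base frame: x ahead of the robot, y to its left, z up, the work surface at z = 0. Lengths are in m, angles in rad, forces in N, time in s.
With the tool pointing down it reaches from about 0.375 to 0.9 m from the base axis. Payload 3.1 kg.
Tool frame: the origin (TCP) lies at the very end of the fingers, on their centre line; the grasp point (between the pads) lies 19 mm behind it; z points along the fingers, y is the line along which they close (so a half turn about z gives the same grasp; the last joint's range is limited). The gripper opens to 85 mm and grips with 20 to 120 N. Pads are 22 mm wide; open, the fingers measure 114 mm over their backs; the gripper's body (76 mm by 85 mm) begins 54 mm behind the grasp point. The pads swing forward as they close: fully open they stand 13 mm farther back than shut.
Start: joints at [1.016, 0.527, 1.433, -0, 1.181, -0.178], TCP at [0.229, 0.581, 0.231] pointing down, gripper open.
Joint ranges: [-3.08, 3.08], [-0.75, 2.2], [0.22, 2.44], [-1.43, 4.57], [0, 2.65], [-2.85, 2.85]. Speed limits (rad/s): [2.79, 2.79, 3.14, 3.14, 3.14, 3.14].

INTERFACE

Orientations are given as a unit quaternion [x, y, z, w].
In Python, from station import manip gives the robot as it stands.
- The arm moves only by the shell command python3 -m handwheel 'ROWS' [FORCE]. ROWS is JSON, a list of rows, each a list of 7 numbers: the shift along the world's x, y, z in mm, then the turn, a rotation vector about the world's x, y, z in degrees, then the opening, from 0 (shut) to 1 (fully open). A call has exactly 10 rows; each row shifts and turns the commanded pose from where the row before left it; what a row does not reach is not made up. A row lasts 1/8 s, in which the tool goes at most 62.5 mm and 10.7 degrees, less where a joint would pass 70% of its speed; a pose out of reach is approached as far as the arm can. A call is refused whole if a number of a shift passes 62.5 or a number of a turn 10.7, either way. A call with a gripper value outside its range is refused whole. The fingers move at their own pace and stop on an object; FORCE is the grip in N (left out, the last holds). Time passes only in rows, so rows that do not move let the fingers close, or fill a call up. It gives the time, the measured TCP pose, the force, the opening and the grip force at its end, in the units of the state.
- manip.sense(): the state, without advancing time (a new reading comes with each control period).
- manip.snapshot(name): name is "scene" or "side" or "wrist"; returns the picture (480x640x3 uint8, red, green, blue); there is no depth.
- manip.get_calibration(name): a dict with "K" (3x3 intrinsics, pixels), "k1" (the pictures are not rectified: a ray, as slopes to the right and down, at radius r is drawn at 1 + k1 r^2 times it, then the intrinsics apply), "rvec" (rotation vector, rad) and "tvec" (3), from world to camera coordinates, as OpenCV has them. Camera axes: x right, y down, z forward; pixel columns grow to the right and rows downward; lengths in m; the calibration is good to about 2 mm. A picture is of the moment at which its call begins: read the wrist's pose just before it. get_calibration takes no time and is no camera call; for the wrist camera it gives the pose at the moment of the call.
- manip.sign_off(): hands the job in; it is judged then, once.
The state is a dict: "t": time; "q": joint angles; "qd": joint speeds; "tau": joint torques, N m; "tcp_pos": TCP position; "tool_rot": TCP orientation; "force": force on the tool from outside, world axes, zero at the start; "ft_torque": the same for the moment, N m; "finger_gap": opening from 0.0 (shut) to 1.0 (fully open); "gripper_force": force on a finger pad.
Only numpy, scipy, OpenCV 4.12 (cv2) and the standard library are available. Lean on these libraries where they do the work, as an engineer would, in place of code of your own. Each camera call takes 0.05 s, during which the arm holds its last target. There are 200 camera calls.

## Working session

There is one attempt and no reset: what is moved stays moved. The work goes in short steps, Python scripts to look and compute and a shell command to move; the robot and the scene stay as the last step left them, time stands still between calls to the robot, and variables do not carry over. Pictures are saved under pics/ and viewed, at most 10 in all, crops included, and the job is handed in when it is done.

```bash
mkdir -p pics; cat > h.py <<'E'
import numpy as np,cv2
from station import manip
def cal(n):
    c=manip.get_calibration(n);return np.array(c["K"],float),float(c["k1"]),cv2.Rodrigues(np.array(c["rvec"],float))[0],np.array(c["tvec"],float).ravel()
def ray(n,uv,c=None):
    K,k1,R,t=c or cal(n)
    p=cv2.undistortPoints(np.array(uv,float).reshape(1,1,2),K,np.array([k1,0,0,0,0.]))[0,0]
    return -R.T@t,R.T@np.array([p[0],p[1],1.])
def plane(n,uv,z,c=None):
    o,d=ray(n,uv,c);return o+d*(z-o[2])/d[2]
def tri(rs):
    A=0;b=0
    for o,d in rs:
        d=d/np.linalg.norm(d);P=np.eye(3)-np.outer(d,d);A=A+P;b=b+P@o
    X=np.linalg.solve(A,b);return X,[np.linalg.norm((np.eye(3)-np.outer(d,d)/(d@d))@(X-o)) for o,d in rs]
def proj(n,X,c=None):
    K,k1,R,t=c or cal(n)
    return cv2.projectPoints(np.array(X,float).reshape(-1,1,3),cv2.Rodrigues(R)[0],t,K,np.array([k1,0,0,0,0.]))[0][:,0]
def snap(n,f):
    im=manip.snapshot(n);cv2.imwrite("pics/"+f,cv2.cvtColor(im,cv2.COLOR_RGB2BGR));return im
E
python3 - <<'E'
from h import *
for n in("scene","side"): snap(n,n+"0.png"); K,k,R,t=cal(n);print(n,-R.T@t,R[2],K[0,0],k)
s=manip.sense();print(s['t'],s['tcp_pos'],s['tool_rot'],s['force'])
E
```

```text
scene [ 1.03218024 -0.44150587  0.88274468] [-0.45818717  0.47803042 -0.74936736] 446.27338280021 -0.08554065029427645
side [0.53644872 0.79760636 1.02456804] [ 0.03361105 -0.6832104  -0.72944763] 598.2994420555996 -0.15117815471381682
0.1 [0.22902947 0.58084739 0.23043355] [ 1.86816238e-01  9.82394396e-01 -9.08375560e-04 -3.45314862e-04] [ 0.76049218 -0.41638311 -0.82473603]
```

View pics/scene0.png

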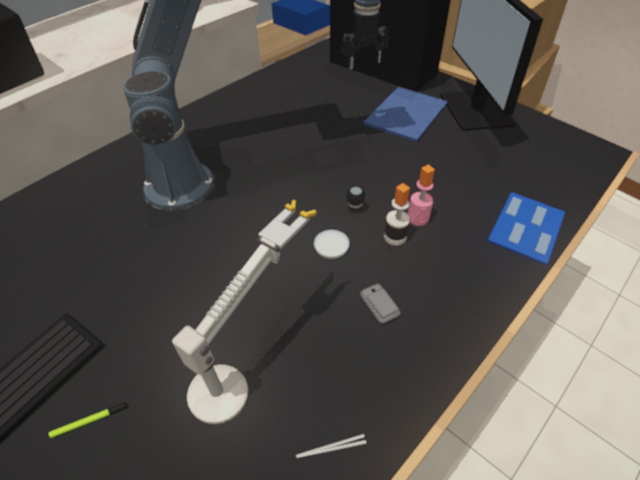

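View pics/side0.png

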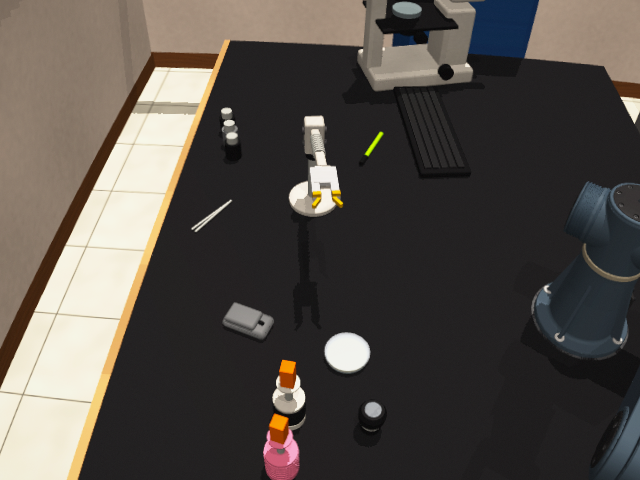

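The scene view shows the lamp's grip at about (402,195), the pink look-alike close by at (427,176) and the fork lips at (291,205) and (308,213). In the side view the lamp's grip is at (288,374), the pink one's at (279,428), and the lips are at (317,200) and (338,200).

```bash
cat > m.py <<'E'
from h import *
B={}
for n in("scene","side"):
    im=cv2.imread(f"pics/{n}0.png");h=cv2.cvtColor(im,cv2.COLOR_BGR2HSV)
    for nm,lo,hi in(("or",(4,170,110),(17,255,255)),("ye",(19,150,110),(29,255,255))):
        m=cv2.inRange(h,lo,hi);k,_,st,c=cv2.connectedComponentsWithStats(m)
        for i in range(1,k):
            if 25<st[i,4]<1500 : print(n,nm,st[i],c[i].round(1))
big=[]
for n in("scene","side"):
    im=cv2.imread(f"pics/{n}0.png")
    x,y,w,hh=(250,190,80,80) if n=="scene" else (290,150,70,70)
    a=cv2.resize(im[y:y+hh,x:x+w],(390,390),interpolation=cv2.INTER_CUBIC)
    x,y,w,hh=(370,150,80,100) if n=="scene" else (250,350,80,100)
    b=cv2.resize(im[y:y+hh,x:x+w],(312,390),interpolation=cv2.INTER_CUBIC)
    big.append(np.hstack([a,b]))
cv2.imwrite("pics/crop.png",cv2.resize(np.vstack(big),None,fx=.76,fy=.76))
E
python3 m.py
```

```text
scene or [420 165  14  21 228] [426.3 174.9]
scene or [395 184  15  22 233] [401.6 193.7]
scene ye [285 200  11  10  70] [290.9 205.3]
scene ye [300 210  16   8  85] [307.6 213.1]
side or [279 360  17  29 272] [287.5 377.4]
side or [269 413  20  31 304] [278.6 431.3]
side ye [312 191   9  17 108] [316.1 198. ]
side ye [332 190  11  18 118] [336.7 197.8]
side ye [284 365  10   7  36] [289.5 368.6]
side ye [270 417  16  12 101] [279. 423.]
```

View pics/crop.png

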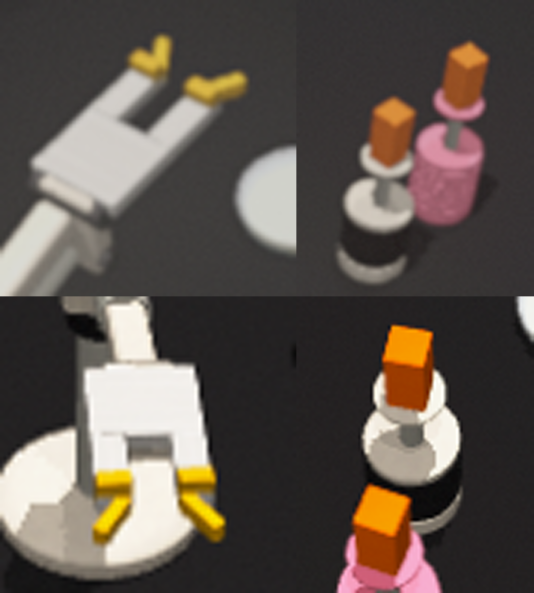

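The crop shows the fork with its slot, stops and flared lips clearly, and the lamp's and the look-alike's top faces. I'll turn those points into positions.

```bash
cat > m2.py <<'E'
from h import *
S=lambda u,v:(u/3.7+250,v/3.7+190)
D=lambda u,v:(u/4.23+290,(v-296)/4.23+150)
SB=lambda u,v:((u-296)/2.96+370,v/2.96+150)
DB=lambda u,v:((u-296)/2.96+250,(v-296)/2.96+350)
P={}
for nm,a,b in(("lampTop",SB(393,106),DB(409,343)),("pinkTop",SB(468,53),DB(383,508)),
 ("stopL",S(202,88),D(114,480)),("stopR",S(148,64),D(196,477)),("tipL",S(240,78),D(100,533)),("tipR",S(162,42),D(220,530)),
 ("foot",(217,393),(313,198))):
    X,e=tri([ray("scene",a),ray("side",b)]);P[nm]=X;print(nm,X.round(4),np.round(e,4))
print("lamp plane",plane("scene",SB(393,106),.175),plane("side",DB(409,343),.175))
for n,uv,z in(("scene",(331.5,244),.017),("side",(347.5,353),.017),("scene",(355,191),.066),("side",(373,409),.066),("scene",(380,303),.02),("side",(248,321),.02)):print(n,uv,plane(n,uv,z).round(3))
c=[plane("side",DB(*q),.175)[:2] for q in((392,327),(433,330),(430,366),(385,362))]
for i in range(4):
    d=c[(i+1)%4]-c[i];print("edge",np.degrees(np.arctan2(d[1],d[0])).round(1),np.linalg.norm(d).round(4))
c=[plane("scene",SB(*q),.175)[:2] for q in((371,105),(394,97),(414,107),(391,117))]
for i in range(4):
    d=c[(i+1)%4]-c[i];print("edgeS",np.degrees(np.arctan2(d[1],d[0])).round(1),np.linalg.norm(d).round(4))
a=P["stopL"]-P["stopR"];print("fork ang L-R",np.degrees(np.arctan2(a[1],a[0])),np.linalg.norm(a))
m=(P["stopL"]+P["stopR"])/2;print("mid stop",m,"mid tip",(P["tipL"]+P["tipR"])/2,"foot->mid",m-P["foot"])
E
python3 m2.py
```

```text
lampTop [0.6105 0.2754 0.1765] [0.0008 0.0008]
pinkTop [0.6146 0.3761 0.1745] [0.0017 0.0017]
stopL [ 0.5868 -0.0281  0.2865] [0.0008 0.0008]
stopR [ 0.5518 -0.0339  0.2854] [0.0015 0.0015]
tipL [ 0.5905 -0.0033  0.2779] [0.0003 0.0003]
tipR [ 0.5391 -0.0109  0.2767] [0.0006 0.0006]
foot [ 0.6136 -0.3265  0.0047] [0.0003 0.0003]
lamp plane [0.61040632 0.27713349 0.175     ] [0.60989049 0.27411487 0.175     ]
scene (331.5, 244) [0.517 0.127 0.017]
side (347.5, 353) [0.509 0.137 0.017]
scene (355, 191) [0.462 0.281 0.066]
side (373, 409) [0.46  0.284 0.066]
scene (380, 303) [0.724 0.067 0.02 ]
side (248, 321) [0.717 0.078 0.02 ]
edge 180.0 0.0231
edge 91.4 0.0234
edge -1.0 0.025
edge -93.4 0.023
edgeS 69.4 0.0222
edgeS 3.1 0.0193
edgeS -105.9 0.0235
edgeS 177.9 0.0207
fork ang L-R 9.364183871477856 0.03550735635886647
mid stop [ 0.56932262 -0.03101403  0.28594721] mid tip [ 0.56478687 -0.00711562  0.27730089] foot->mid [-0.04429728  0.29552452  0.28127386]
```

```bash
python3 -m handwheel '[[38,-30,5,0,0,2,1],[38,-30,5,0,0,2,1],[38,-30,5,0,0,2,1],[38,-30,5,0,0,2,1],[38,-30,5,0,0,2,1],[38,-30,5,0,0,2,1],[38,-30,5,0,0,2,1],[38,-30,5,0,0,2,1],[38,-30,5,0,0,2,1],[38,-36,5,0,0,3,1]]'
python3 - <<'E'
from h import *
import json
s=manip.sense();c=cal("wrist");snap("wrist","w1.png")
from scipy.spatial.transform import Rotation as R
print(s['t'],s['tcp_pos'],R.from_quat(s['tool_rot']).as_matrix()[:,1],s['force'])
for X in([.611,.275,.175],[.6146,.376,.175]):print(proj("wrist",X,c))
np.savez("w1.npz",K=c[0],k=c[1],R=c[2],t=c[3])
E
```

```text
t: 1.35
tcp_pos: [0.6101, 0.2745, 0.2808]
tool_rot: [0.004, 1.0, 0.0, -0.001]
force: [0.9, 0.1, -0.2]
finger_gap: 0.999
gripper_force: 0.0
1.35 [0.61010719 0.27448865 0.28081015] [7.19594415e-03 9.99974109e-01 1.96655225e-05] [ 0.90773258  0.12696031 -0.22215647]
[[318.74127975 237.28845176]]
[[459.22993864 241.18407801]]
```

View pics/w1.png

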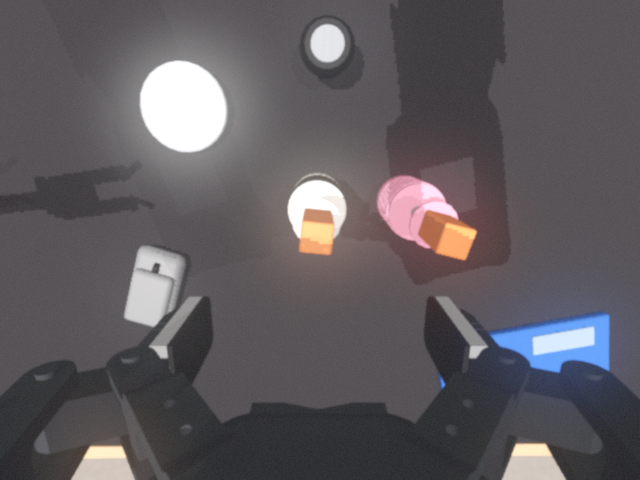

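The wrist view shows the lamp's grip with its bright top face around (317,240), close to the projection (319,237); the look-alike is at (450,237), clear of the fingers.

```bash
python3 - <<'E'
from h import *
z=np.load("w1.npz");c=(z["K"],float(z["k"]),z["R"],z["t"])
im=cv2.imread("pics/w1.png");h=cv2.cvtColor(im,cv2.COLOR_BGR2HSV)
r=np.zeros(im.shape[:2],np.uint8);r[195:265,290:345]=1
m=(cv2.inRange(h,(5,100,60),(25,255,255))>0)&(r>0)
v=h[...,2];print([int(np.median(v[y][m[y]])) for y in range(208,258,3) if m[y].any()])
t=v[m];th=cv2.threshold(t.reshape(-1,1),0,255,cv2.THRESH_OTSU)[0];print(th)
mm=(m&(v>th)).astype(np.uint8);n,l,st,ce=cv2.connectedComponentsWithStats(mm);i=1+st[1:,4].argmax()
pts=np.argwhere(l==i)[:,::-1].astype(np.float32);rc=cv2.minAreaRect(pts);print(rc,st[i])
P=np.array([plane("wrist",q,.175,c)[:2] for q in cv2.boxPoints(rc)]);print(P.round(4),P.mean(0),plane("wrist",ce[i],.175,c))
for i in range(4):
    d=P[(i+1)%4]-P[i];print(np.degrees(np.arctan2(d[1],d[0])),np.linalg.norm(d))
E
```

```text
[200, 200, 201, 202, 255, 255, 255, 255, 255, 255, 255, 246, 245, 244, 219]
226.0
((316.3168640136719, 236.83168029785156), (32.23920440673828, 30.846153259277344), 5.710593223571777) [300 220  34  34 805]
[[0.6209 0.2604]
 [0.5981 0.2631]
 [0.6006 0.2858]
 [0.6235 0.2837]] [0.61078886 0.27326217] [0.61189355 0.27382231 0.175     ]
173.33511685115187 0.02296455834816375
83.75180070893568 0.02286739398600936
-5.25567296315764 0.023027426256366907
-96.39495203143177 0.023433360005240798
```

```bash
python3 -m handwheel '[[1,-1,-10,0,0,-5,1],[0,0,-30,0,0,0,1],[0,0,-30,0,0,0,1],[0,0,-30,0,0,0,1],[0,0,-25,0,0,0,1],[0,0,-14,0,0,0,1],[0,0,-4,0,0,0,1],[0,0,0,0,0,0,0],[0,0,0,0,0,0,0],[0,0,0,0,0,0,0]]' 60
python3 -m handwheel '[[0,0,0,0,0,0,0],[0,0,0,0,0,0,0],[0,0,0,0,0,0,0],[0,0,0,0,0,0,0],[0,0,4,0,0,0,0],[0,0,10,0,0,0,0],[0,0,20,0,0,0,0],[0,0,20,0,0,0,0],[0,0,10,0,0,0,0],[0,0,0,0,0,0,0]]'
```

```text
t: 2.65
tcp_pos: [0.6109, 0.2745, 0.1393]
tool_rot: [0.048, 0.999, 0.0, 0.001]
force: [-0.8, 0.6, 0.3]
finger_gap: 0.379
gripper_force: 0.0
t: 3.9
tcp_pos: [0.6104, 0.2746, 0.2026]
tool_rot: [0.048, 0.999, 0.0, 0.0]
force: [0.6, 1.3, -7.6]
finger_gap: 0.27
gripper_force: 59.4
```

```bash
python3 -m handwheel '[[0,0,25,0,0,0,0],[0,0,40,0,0,0,0],[-5,-25,40,0,0,0,0],[-8,-36,15,0,0,0,0],[-10,-36,0,0,0,0,0],[-10,-36,0,0,0,0,0],[-10,-36,0,0,0,0,0],[-8,-30,0,0,0,0,0],[-3,-16,0,0,0,0,0],[0,0,0,0,0,0,0]]'
python3 - <<'E'
from h import *
snap("scene","s2.png");snap("side","d2.png")
s=manip.sense();print(s['tcp_pos'],s['force'])
big=[]
for f,(x,y,w,hh) in(("s2",(250,120,160,140)),("d2",(240,140,160,140))):
    im=cv2.imread(f"pics/{f}.png");big.append(cv2.resize(im[y:y+hh,x:x+w],None,fx=2.5*1.5,fy=2.5*1.5,interpolation=cv2.INTER_CUBIC))
cv2.imwrite("pics/c2.png",np.hstack(big)[:, :]) if 0 else cv2.imwrite("pics/c2.png",cv2.resize(np.hstack(big),(800,350)))
for n in("scene","side"):print(n,proj(n,[s['tcp_pos'],np.array(s['tcp_pos'])+[0,0,-.0243]]))
E
```

```text
t: 5.15
tcp_pos: [0.5561, 0.0589, 0.3217]
tool_rot: [0.049, 0.999, 0.0, -0.0]
force: [-0.7, -0.2, -7.3]
finger_gap: 0.274
gripper_force: 60.6
[0.55656584 0.06034139 0.32205689] [-0.12917856 -0.66737126 -7.659427  ]
scene [[324.24778384 170.24084734]
 [324.33902516 179.70962698]]
side [[330.78424263 213.71166547]
 [330.34249497 223.88295402]]
```

View pics/c2.png

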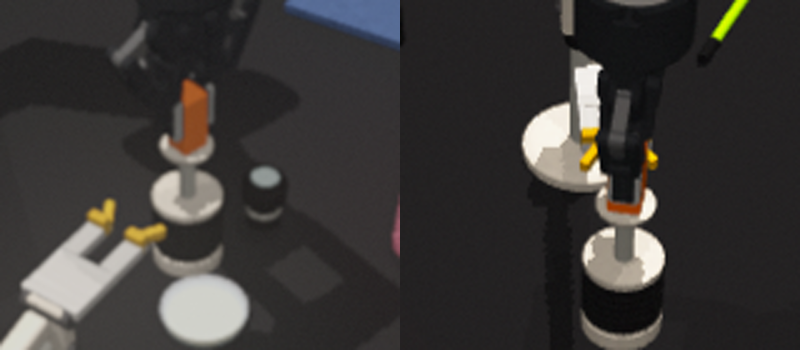

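The crops show the lamp held upright just outside the lips: collar at about (325,179) in the scene view and (330,221) in the side view. Both agree with the projected TCP. Next, a wrist look at the fork.

```bash
python3 - <<'E'
from h import *
c=cal("wrist");snap("wrist","w2.png");np.savez("w2.npz",K=c[0],k=c[1],R=c[2],t=c[3])
print(proj("wrist",[[.5731,-.058,.278],[.5693,-.031,.286],[.591,-.003,.278],[.539,-.011,.278]],c))
print(tri([ray("scene",(324.8,178.2)),ray("side",(330.4,221.2))]))
E
```

```text
[[113.82780787 312.1493863 ]
 [153.01121435 308.36729951]
 [214.94957583 331.41989927]
 [183.61890879 247.70794319]]
(array([0.55740787, 0.05976107, 0.30305013]), [np.float64(0.0008423616128669304), np.float64(0.0008423616128671491)])
```

View pics/w2.png

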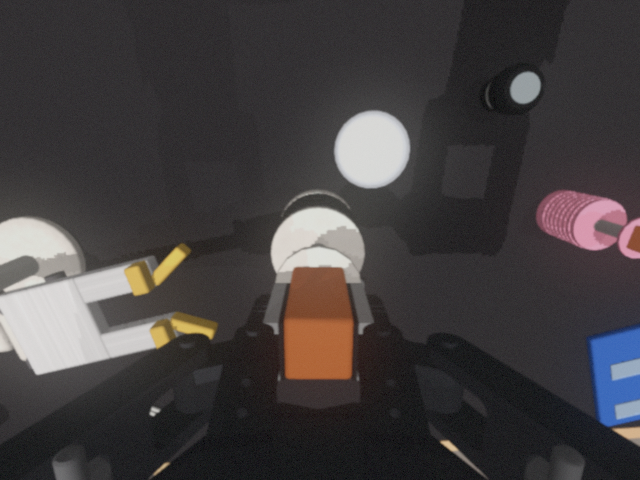

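The wrist view shows the fork at left: lip tips at (189,247) and (217,333), stops near (140,279) and (163,333), and the slot between them. I'll zoom in on the slot edges.

```bash
python3 - <<'E'
import cv2
im=cv2.imread("pics/w2.png")[240:360,60:220];cv2.imwrite("pics/c3.png",cv2.resize(im,None,fx=5,fy=5,interpolation=cv2.INTER_CUBIC))
E
```

```text
(no output)
```

View pics/c3.png

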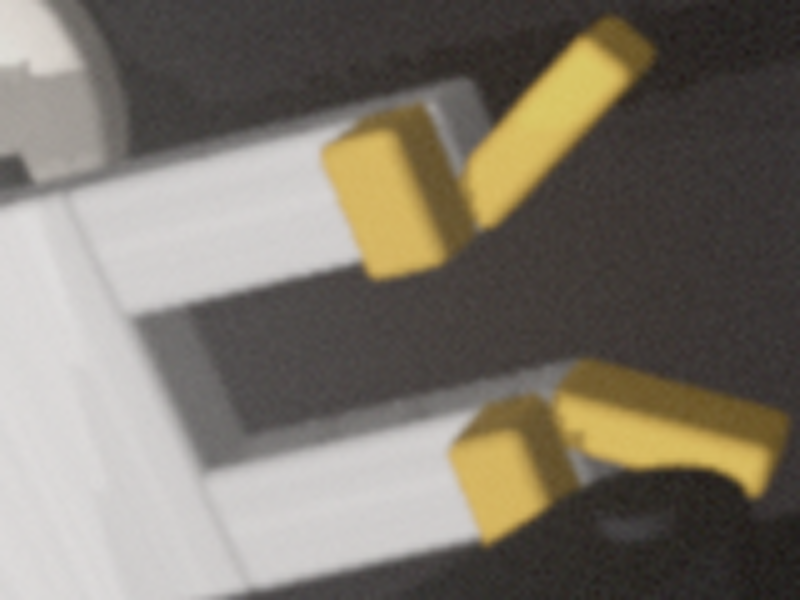

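The zoom shows the top edges: the slot's inner edges run (130,318)–(365,262) and (205,470)–(470,405) in crop pixels, and the slot's end lies between them.

```bash
python3 - <<'E'
from h import *
z=np.load("w2.npz");c=(z["K"],float(z["k"]),z["R"],z["t"])
f=lambda u,v,zz:plane("wrist",(u/5+60,v/5+240),zz,c)[:2]
for zz in(.272,.278,.284):
    a,b,p,q=[f(*x,zz) for x in((130,318),(365,262),(205,470),(470,405))]
    d=(b-a)/np.linalg.norm(b-a)+(q-p)/np.linalg.norm(q-p);d/=np.linalg.norm(d);n=np.array([-d[1],d[0]])
    w=n@((p+q)/2-(a+b)/2);mid=(a+b+p+q)/4;e=(a+p)/2
    print(zz,"dir",np.degrees(np.arctan2(d[1],d[0])).round(2),"width",w.round(4),"slot end",e.round(4),"seat~(end+10.5)",(e+.0105*d).round(4),"at y=-.058 x",(mid+d*((-.058-mid[1])/d[1])).round(4))
    zs=zz+.008
    s=[f(*x,zs) for x in((325,152),(400,130),(440,265),(370,278),(450,450),(520,432),(548,512),(487,543))];s1,s2=np.mean(s[:4],0),np.mean(s[4:],0);m=(s1+s2)/2
    print("  stops mid",m.round(4),"sep",np.linalg.norm(s1-s2).round(4),"seat",(m-.0265*d).round(4))
o=ray("side",(0,0));print(manip.sense()['tcp_pos'])
E
```

```text
0.272 dir 98.82 width -0.0205 slot end [ 0.5791 -0.0749] seat~(end+10.5) [ 0.5774 -0.0646] at y=-.058 x [ 0.5764 -0.058 ]
  stops mid [ 0.5727 -0.0368] sep 0.0356 seat [ 0.5768 -0.063 ]
0.278 dir 98.82 width -0.0199 slot end [ 0.5762 -0.0705] seat~(end+10.5) [ 0.5746 -0.0601] at y=-.058 x [ 0.5743 -0.058 ]
  stops mid [ 0.5699 -0.0334] sep 0.0344 seat [ 0.574  -0.0596]
0.284 dir 98.82 width -0.0192 slot end [ 0.5733 -0.0661] seat~(end+10.5) [ 0.5717 -0.0557] at y=-.058 x [ 0.5721 -0.058 ]
  stops mid [ 0.5671 -0.0301] sep 0.0333 seat [ 0.5712 -0.0562]
[0.55659938 0.0605315  0.32213352]
```

```bash
python3 -m handwheel '[[-2,0,0,0,0,0,0],[2.3,-15,0,0,0,0,0],[2.3,-15,0,0,0,0,0],[2.3,-15,0,0,0,0,0],[2.3,-15,0,0,0,0,0],[1.6,-10,0,0,0,0,0],[1.6,-10,0,0,0,0,0],[1.2,-8,0,0,0,0,0],[0.6,-4,0,0,0,0,0],[0,0,0,0,0,0,0]]'
python3 - <<'E'
from h import *
s=manip.sense();print(s['tcp_pos'],s['force'])
snap("scene","s3.png");c=cal("wrist");snap("wrist","w3.png");np.savez("w3.npz",K=c[0],k=c[1],R=c[2],t=c[3])
a=cv2.imread("pics/s3.png")[140:270,240:350];b=cv2.imread("pics/w3.png")[130:400,130:450]
cv2.imwrite("pics/c4.png",np.hstack([cv2.resize(a,(338,400)),cv2.resize(b,(460,400))]))
E
```

```text
t: 6.55
tcp_pos: [0.5686, -0.0327, 0.3223]
tool_rot: [0.048, 0.999, 0.0, -0.0]
force: [0.1, 0.5, -8.5]
finger_gap: 0.277
gripper_force: 60.6
[ 0.56856951 -0.03266319  0.32229289] [ 0.08746926  0.45254689 -8.54581057]
```

View pics/c4.png

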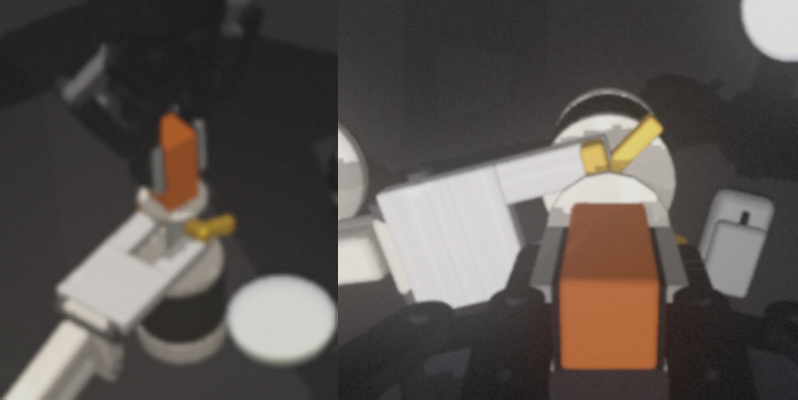

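The neck has passed between the stops and sits centred in the slot mouth. The collar is still above the prongs, with no side force. Next: go to the seat and lower.

```bash
python3 -m handwheel '[[1.2,-8,0,0,0,0,0],[1.2,-8,0,0,0,0,0],[1.2,-6,0,0,0,0,0],[0.9,-4.3,0,0,0,0,0],[0,0,0,0,0,0,0],[0,0,-4,0,0,0,0],[0,0,-4,0,0,0,0],[0,0,-4,0,0,0,0],[0,0,-3,0,0,0,0],[0,0,0,0,0,0,0]]'
python3 - <<'E'
from h import *
s=manip.sense();print(s['tcp_pos'],s['force'],s['ft_torque'])
E
```

```text
t: 7.9
tcp_pos: [0.5728, -0.0588, 0.3069]
tool_rot: [0.048, 0.999, 0.0, -0.0]
force: [-0.5, -1.2, -7.8]
finger_gap: 0.274
gripper_force: 60.5
[ 0.57282978 -0.05880097  0.30692181] [-0.54785051 -1.21568899 -7.79894323] [0.08152334 0.05569875 0.01017532]
```

```bash
python3 -m handwheel '[[0,0,-2,0,0,0,0],[0,0,-2,0,0,0,0],[0,0,-2,0,0,0,0],[0,0.5,-2,0,0,0,0],[0,0.5,-2,0,0,0,0],[-0.2,0.6,-2,0,0,0,0],[0,0.4,-2,0,0,0,0],[0,0,0,0,0,0,0],[0,0,0,0,0,0,0],[0,0,0,0,0,0,0]]'
python3 - <<'E'
from h import *
s=manip.sense();print(s['tcp_pos'],s['force'],s['ft_torque'])
E
```

```text
t: 9.15
tcp_pos: [0.5729, -0.057, 0.2934]
tool_rot: [0.048, 0.999, -0.0, 0.0]
force: [-0.5, 0.0, -7.1]
finger_gap: 0.271
gripper_force: 60.7
[ 0.5728746  -0.05697227  0.29341961] [-0.51706608  0.04357828 -7.06107455] [-0.13579713  0.04451046  0.01589718]
```

```bash
python3 -m handwheel '[[0,0.6,-3,0,0,0,0],[-0.1,0.6,-3,0,0,0,0],[-0.1,0.6,-4,0,0,0,0],[-0.1,0.6,-4,0,0,0,0],[-0.1,0.6,-4,0,0,0,0],[-0.1,0.5,-4,0,0,0,0],[-0.1,0.4,-4,0,0,0,0],[0,0.2,-4,0,0,0,0],[0,0,0,0,0,0,0],[0,0,0,0,0,0,0]]'
python3 - <<'E'
from h import *
s=manip.sense();print(s['tcp_pos'],s['force'],s['ft_torque'])
E
```

```text
t: 10.4
tcp_pos: [0.5724, -0.0529, 0.2635]
tool_rot: [0.048, 0.999, -0.0, 0.0]
force: [-0.6, -1.4, -3.7]
finger_gap: 0.276
gripper_force: 60.9
[ 0.57242013 -0.05289525  0.26350017] [-0.56560638 -1.37712872 -3.71151435] [-0.19323052 -0.09556032 -0.00463854]
```

```bash
python3 -m handwheel '[[0,0.2,-3,0,0,0,0],[0,0.2,-4,0,0,0,0],[0,0.1,-4,0,0,0,0],[0,0,-4,0,0,0,0],[0,0,-4,0,0,0,0],[0,0,-3,0,0,0,0],[0,0,-2,0,0,0,0],[0,0,0,0,0,0,0],[0,0,0,0,0,0,0],[0,0,0,0,0,0,0]]'
python3 - <<'E'
from h import *
s=manip.sense();print(s['tcp_pos'],s['force'],s['ft_torque'])
E
```

```text
t: 11.65
tcp_pos: [0.5724, -0.0526, 0.2396]
tool_rot: [0.048, 0.999, -0.0, 0.0]
force: [0.7, -3.0, -1.9]
finger_gap: 0.273
gripper_force: 61.3
[ 0.57240141 -0.05259749  0.23955902] [ 0.67005571 -3.01317751 -1.89567805] [-0.55026285 -0.07110142 -0.06052942]
```

```bash
python3 -m handwheel '[[0.1,-0.7,0,0,0,0,0],[0.1,-0.8,0,0,0,0,0],[0,0,-3,0,0,0,0],[0,0,-3,0,0,0,0],[0,0,-3,0,0,0,0],[0,0,-2,0,0,0,0],[0,0,0,0,0,0,0],[0,0,0,0,0,0,0],[0,0,0,0,0,0,0],[0,0,0,0,0,0,0]]'
python3 - <<'E'
from h import *
s=manip.sense();print(s['tcp_pos'],s['force'],s['ft_torque'])
snap("side","d5.png");snap("scene","s5.png")
print(manip.sense()['force'])
a=cv2.imread("pics/s5.png")[160:290,240:350];b=cv2.imread("pics/d5.png")[150:290,260:390]
cv2.imwrite("pics/c5.png",np.hstack([cv2.resize(a,(390,460)),cv2.resize(b,(410,460))]))
E
```

```text
t: 12.9
tcp_pos: [0.5724, -0.0536, 0.2284]
tool_rot: [0.048, 0.999, 0.0, 0.0]
force: [0.7, 3.2, -0.6]
finger_gap: 0.277
gripper_force: 61.5
[ 0.57242595 -0.05355223  0.22837038] [ 0.71337518  3.21442917 -0.56282497] [ 0.691918   -0.20660411 -0.02932177]
[ 0.70546151  3.73686265 -1.38691118]
```

View pics/c5.png

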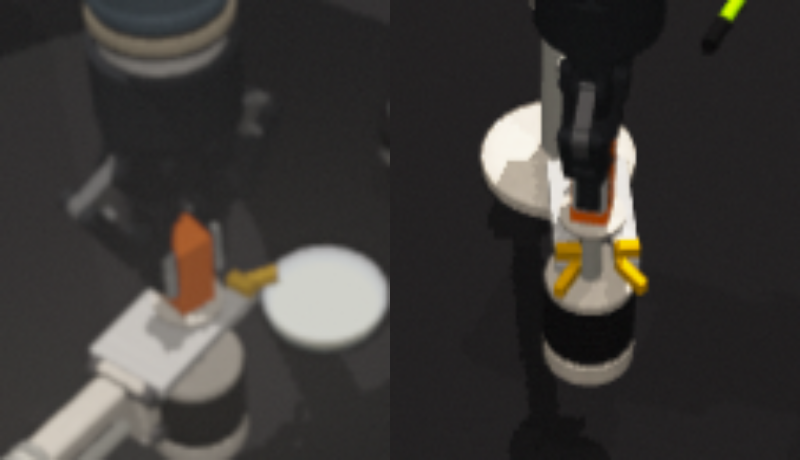

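The lamp is seated behind the stops in both views, collar flat on the prongs and upright. About 1 N is left to hand over, so I'll lower a bit further.

```bash
python3 -m handwheel '[[0,0.1,-2,0,0,0,0],[0,0.2,-2,0,0,0,0],[0,0,-2,0,0,0,0],[0,0,-1,0,0,0,0],[0,0,0,0,0,0,0],[0,0,0,0,0,0,0],[0,0,0,0,0,0,0],[0,0,0,0,0,0,0],[0,0,0,0,0,0,0],[0,0,0,0,0,0,0]]'
python3 - <<'E'
from h import *
F=[]
for i in range(8):
    s=manip.sense();F.append(list(s['force'])+list(s['ft_torque']));manip.snapshot("side")
print(s['tcp_pos'],np.mean(F,0).round(2),np.std(F,0).round(2))
E
```

```text
t: 14.25
tcp_pos: [0.5726, -0.0541, 0.2214]
tool_rot: [0.048, 0.999, -0.001, 0.0]
force: [-1.1, -3.2, -0.1]
finger_gap: 0.271
gripper_force: 61.6
[ 0.57261552 -0.05406115  0.2214219 ] [-0.29 -4.06  0.2  -0.78 -0.07  0.01] [0.57 0.35 0.42 0.07 0.01 0.02]
```

```bash
python3 -m handwheel '[[0,-0.2,0,0,0,0,0],[0,-0.2,0,0,0,0,0],[0,-0.1,0,0,0,0,0],[0,0,0,0,0,0,0],[0,0,0,0,0,0,0],[0,0,0,0,0,0,0],[0,0,0,0,0,0,0],[0,0,0,0,0,0,0],[0,0,0,0,0,0,0],[0,0,0,0,0,0,0]]'
python3 - <<'E'
from h import *
F=[]
for i in range(8):
    s=manip.sense();F.append(list(s['force'])+list(s['ft_torque']));manip.snapshot("side")
print(s['tcp_pos'],np.mean(F,0).round(2),np.std(F,0).round(2))
E
```

```text
t: 15.9
tcp_pos: [0.5725, -0.0539, 0.2213]
tool_rot: [0.048, 0.999, 0.0, 0.0]
force: [1.6, -2.0, 0.4]
finger_gap: 0.276
gripper_force: 61.6
[ 0.57253218 -0.05390843  0.22130877] [ 1.38 -2.62  0.14 -0.43 -0.34  0.02] [0.52 0.45 0.38 0.03 0.02 0.02]
```

```bash
python3 -m handwheel '[[0.1,-0.3,0,0,0,0,0],[0.1,-0.3,0,0,0,0,0],[0,0,0,0,0,0,0],[0,0,0,0,0,0,0],[0,0,0,0,0,0,0],[0,0,0,0,0,0,0],[0,0,0,0,0,0,0],[0,0,0,0,0,0,0],[0,0,0,0,0,0,0],[0,0,0,0,0,0,0]]' 20
python3 - <<'E'
from h import *
F=[]
for i in range(8):
    s=manip.sense();F.append(list(s['force'])+list(s['ft_torque']));snap("side","d6.png")
print(s['tcp_pos'],np.mean(F,0).round(2),np.std(F,0).round(2))
E
```

```text
t: 17.55
tcp_pos: [0.5725, -0.0541, 0.2212]
tool_rot: [0.048, 0.999, 0.0, -0.0]
force: [2.5, 4.7, -0.6]
finger_gap: 0.275
gripper_force: 61.5
[ 0.57235621 -0.05451264  0.2211998 ] [ 1.62  3.86 -0.76  0.79 -0.37  0.03] [0.69 0.57 0.43 0.04 0.06 0.03]
```

```bash
python3 -m handwheel '[[0.2,0.2,-0.5,0,0,0,0],[0.2,0.1,-0.5,0,0,0,0],[0,0,0,0,0,0,0],[0,0,0,0,0,0,0],[0,0,0,0,0,0,0],[0,0,0,0,0,0,0],[0,0,0,0,0,0,0],[0,0,0,0,0,0,0],[0,0,0,0,0,0,0],[0,0,0,0,0,0,0]]' 20
python3 - <<'E'
from h import *
F=[]
for i in range(8):
    s=manip.sense();F.append(list(s['force'])+list(s['ft_torque']));snap("side","d6.png")
print(s['tcp_pos'],np.mean(F,0).round(2),np.std(F,0).round(2))
E
```

```text
t: 19.2
tcp_pos: [0.5727, -0.0545, 0.2202]
tool_rot: [0.048, 0.999, -0.0, -0.0]
force: [-3.6, -0.7, -0.1]
finger_gap: 0.272
gripper_force: 61.6
[ 0.57267771 -0.05449553  0.22020557] [-3.25 -0.38 -0.1  -0.08  0.63 -0.01] [0.36 0.49 0.44 0.06 0.05 0.02]
```

```bash
python3 -m handwheel '[[-0.2,0,0,0,0,0,0],[0,0,0,0,0,0,0],[0,0,0,0,0,0,0],[0,0,0,0,0,0,0],[0,0,0,0,0,0,0],[0,0,0,0,0,0,0.24],[0,0,0,0,0,0,0.26],[0,0,0,0,0,0,0.28],[0,0,0,0,0,0,0.3],[0,0,0,0,0,0,0.33]]' 20
python3 - <<'E'
from h import *
F=[]
for i in range(6):
    s=manip.sense();F.append(list(s['force']));snap("side","d7.png")
print(s['tcp_pos'],np.mean(F,0).round(2),s['finger_gap'],s['gripper_force'])
E
```

```text
t: 20.85
tcp_pos: [0.5742, -0.0542, 0.2208]
tool_rot: [0.048, 0.999, 0.0, 0.002]
force: [-0.5, 1.4, -1.3]
finger_gap: 0.332
gripper_force: 0.0
[ 0.57313303 -0.05425795  0.22039438] [-0.34 -0.3  -0.26] 0.32980931444579137 0.0
```

Released, with no force left. Now I'll open fully, back straight up and check.

```bash
python3 -m handwheel '[[0,0,0,0,0,0,0.4],[0,0,0,0,0,0,0.5],[0,0,0,0,0,0,0.6],[0,0,0,0,0,0,0.7],[0,0,5,0,0,0,0.7],[0,0,10,0,0,0,0.7],[0,0,20,0,0,0,0.7],[0,0,30,0,0,0,0.7],[0,0,30,0,0,0,0.7],[0,0,20,0,0,0,0.7]]'
python3 -m handwheel '[[0,30,10,0,0,0,0.7],[0,40,10,0,0,0,0.7],[0,50,10,0,0,0,0.7],[0,50,0,0,0,0,0.7],[0,40,0,0,0,0,0.7],[0,20,0,0,0,0,0.7],[0,0,0,0,0,0,0.7],[0,0,0,0,0,0,0.7],[0,0,0,0,0,0,0.7],[0,0,0,0,0,0,0.7]]'
python3 - <<'E'
from h import *
snap("side","d8.png");snap("scene","s8.png")
a=cv2.imread("pics/s8.png")[150:330,230:400];b=cv2.imread("pics/d8.png")[120:300,240:410]
cv2.imwrite("pics/c8.png",np.hstack([cv2.resize(a,(400,424)),cv2.resize(b,(400,424))]))
E
```

```text
t: 22.4
tcp_pos: [0.5734, -0.0545, 0.3379]
tool_rot: [0.048, 0.999, -0.0, 0.002]
force: [-0.2, 0.4, -0.7]
finger_gap: 0.703
gripper_force: 0.0
t: 23.65
tcp_pos: [0.573, 0.1746, 0.3653]
tool_rot: [0.049, 0.999, -0.0, -0.0]
force: [0.2, 0.7, 0.2]
finger_gap: 0.697
gripper_force: 0.0
```

View pics/c8.png

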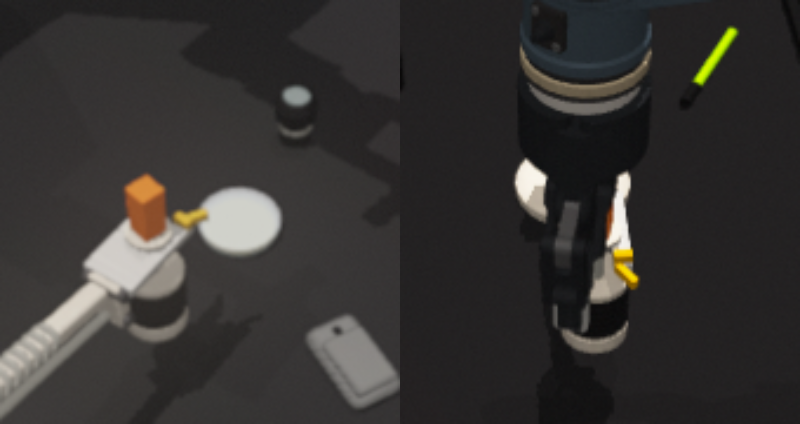

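The lamp hangs upright in the fork, collar seated at about (292,250) in the scene view, with the gripper well clear and the bystanders untouched. Handing in.

```bash
python3 -c "
from station import manip
print(manip.sign_off())"
```

```text
the job is handed in; nothing more can be done
None
```

The lamp hangs released in the fork with its collar seated behind the stops, the arm settled under it, the dish, eyepiece and mouse not disturbed, and the job handed in at about 24 s; the sign-off returned no verdict.

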